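# Load the soil test set into its block carrier

### The job

Pack the soil test set into the white carrier tray: stand the filled sample jar, the dropper bottle, the vial with soil in it and the small pale-capped vial upright, each in the grey block whose well is bored for it (the widest container in the widest well, and so on down to the narrowest), right down on the floor of the well. The empty jar and the glue stick are not part of the set: leave them standing where they are.

Things in the scene. Friction and masses are not known exactly. Their poses are not given: they have to be found in the camera images.
- sample_jar: the filled sample jar: clear round screw-cap jar half full of dark soil, paper label, white ribbed cap; body diameter 62 mm from the foot to 66 mm height, cap diameter 57 mm, 82 mm tall, 53 g. Stands loose on the desk. Origin at the centre of its underside, z up along its axis.
- dropper_bottle: the dropper bottle: small amber bottle with a coloured label, black collar and black rubber bulb; round body 34 mm across (32 mm at the narrowest) up to 62 mm height, collar 24 mm, bulb 13 mm, 102 mm tall in all, 70 g. Stands loose. Origin at the centre of its underside, z up along its axis.
- soil_vial: the soil vial: slim clear vial with dark soil in it, paper label and blue screw cap; body diameter 27 mm up to 50 mm height, cap diameter 25 mm, 62 mm tall, 25 g. Stands loose. Origin at the centre of its underside, z up along its axis.
- small_vial: the small vial: the smallest container, slim and clear with a label and a pale grey screw cap; body diameter 22 mm up to 40 mm height, cap diameter 20 mm, 48 mm tall, 20 g. Stands loose. Origin at the centre of its underside, z up along its axis.
- empty_jar: look-alike that stays: an empty clear screw-cap jar with a blue cap, 58 mm diameter, 70 mm tall. Stands loose. Origin at the centre of its underside.
- glue_stick: look-alike that stays: a standing glue stick, yellow barrel and blue cap, 27 mm diameter, 90 mm tall. Stands loose. Origin at the centre of its underside.
- block_jar: grey block, 84 x 84 mm, 28 mm high, with the largest well: round, 68 mm diameter, 20 mm deep, in the middle of its top. Origin at the centre of its underside, z up, x and y along its sides; well mouth at z = 28 mm, well floor at z = 8 mm. The four blocks have the same outside; they sit two by two, in any order, on the 4 mm floor of the carrier and cannot move.
- block_bottle: grey block, 84 x 84 x 28 mm, with the second largest well: 42 mm diameter, 24 mm deep; well floor at z = 4 mm. Origin at the centre of its underside. All four wells have a 3 mm chamfer round the mouth, so a container set down a few mm off slides in.
- block_vial: grey block, 84 x 84 x 28 mm, with the third largest well (for the soil vial): 34 mm diameter, 20 mm deep; well floor at z = 8 mm. Origin at the centre of its underside. The carrier round the blocks is a white tray, 180 x 180 mm, walls 22 mm high, fixed to the desk, with a steel wire grip standing out 23 mm on two opposite sides.
- block_small: grey block, 84 x 84 x 28 mm, with the smallest well: 28 mm diameter, 14 mm deep; well floor at z = 14 mm. Origin at the centre of its underside.

How it is judged:
By the outcome, as a careful person would: the job done as asked, in the order asked, and still so for the second after the job is handed in, with the robot touching nothing.
It also fails if it takes over 112 s, if anything falls off the work surface, if the arm or the gripper's body presses on something with over 40 N, if the wrist force passes 120 N, or if a joint passes its speed limit or range.

### The arm

A 6-joint arm with a two-finger parallel gripper is mounted at the origin on the work surface; the furniture and walls round the work are solid. World frame = base frame: x ahead of the robot, y to its left, z up, the work surface at z = 0. Lengths are in mm, angles in rad, forces in N, time in s.
With the tool pointing down it reaches from about 400 to 825 mm from the base axis. Payload 7 kg.
Tool frame: the origin (TCP) lies on the mounting face of the last link; the fingertips stand 173 mm ahead of it and the grasp point (between the pads) lies 155 mm ahead of it (bot.tip_reach is the distance from the TCP to the fingertips, in mm); z points along the fingers, y is the direction in which the jaws open and shut (so a half turn about z gives the same grasp; the last joint's range is limited). The gripper opens to 85 mm and grips with 20 to 120 N. Pads are 22 mm wide; open, the fingers measure 114 mm over their backs; the gripper's body (76 mm by 85 mm) begins 54 mm behind the grasp point. The pads swing forward as they close: fully open they stand 13 mm farther back than shut.
Start: joints at [0.288, 0.359, 0.012, 0, -1.224, -0.288], TCP at [674.979, -0.018, 404.702] pointing down, gripper open.
Joint ranges: [-3.07, 3.07], [-1.43, 2.12], [-1.02, 1.25], [-3.03, 1.67], [-3.05, -0], [-3.03, 3.03]. Speed limits (rad/s): [2.39, 2.39, 3.01, 3.14, 3.14, 3.14].

### API

Orientations are given as [roll, pitch, yaw] about the fixed x, y, z axes, in that order (R = Rz(yaw) Ry(pitch) Rx(roll)).
In Python, from workcell import bot, eyes gives the robot as it stands. The module is installed in compiled form; this text tells all that it offers.
- The arm moves only by the tool move_arm, never from a script. Its argument "steps" is a list of rows, each a list of 3 entries, a list of its own where there are three numbers: the turn, a rotation vector about the tool's x, y, z in rad, then the shift along the tool's x, y, z in cm, then the opening in per cent of the stroke, from 0 (shut) to 100 (fully open). A call has 1 to 5 rows; each row shifts and turns the pose as measured when the row begins, along the tool's axes as they then stand; what a row does not reach is not made up. A row lasts 1/10 s, in which the tool goes at most 50 mm and 8.59 degrees, less where a joint would pass 70% of its speed; a pose out of reach is approached as far as the arm can. A call is refused whole if a number of a shift passes 5 or a number of a turn 0.15, either way. A call with a gripper value outside its range is refused whole. The fingers move at their own pace and stop on an object; "force" is the grip in N (left out, the last holds). Time passes only in rows, so rows that do not move let the fingers close. It gives the time, the measured TCP pose, the force and the opening at its end, in the units of the state.
- bot.sense(): the state, without advancing time (a new reading comes with each control period).
- eyes.capture(name): name is "scene" or "side" or "wrist"; returns a dict with "pixels" (420x560x3 uint8, red, green, blue), "z_map" (420x560 float32, mm along the optical axis (not along the pixel's ray), 0 where there is no reading), "camera_matrix" (3x3 intrinsics, pixels), "cam_to_world" (4x4, takes a point from camera to world coordinates). Camera axes: x right, y down, z forward; pixel columns grow to the right and rows downward; lengths in mm; the calibration is good to about 2 mm. A picture is of the moment at which its call begins.
- bot.close_job(): hands the job in, once; it reports no verdict.
The state is a dict: "clock": time; "joint_positions": joint angles; "joint_vel": joint speeds; "joint_efforts": joint torques, N m; "eef_pos": TCP position; "eef_rot": TCP orientation; "contact_force": force on the tool from outside, world axes, zero at the start; "ft_torque": the same for the moment, N m; "grip_width": finger opening in mm.
Only numpy, scipy, OpenCV 4.12 (cv2) and the standard library are available. Lean on these libraries where they do the work, as an engineer would, in place of code of your own. Each camera call takes 0.05 s, during which the arm holds its last target. There are 200 camera calls.

## Working session

There is one attempt and no reset: what is moved stays moved. The work goes in short steps, Python scripts to look and compute and a tool call to move; the robot and the scene stay as the last step left them, time stands still between calls to the robot, and variables do not carry over. Pictures are saved under pics/ and viewed, about 12 in all and at most 16, crops included, and the job is handed in when it is done.

Besides the shell and the picture viewer there is one more tool, called after "Request:" as name(argument=value, ...) on one line, values as JSON. move_arm: Moves the arm, as the interface text tells. Its arguments: {"type":"object","properties":{"steps":{"type":"array","items":{"type":"array"}},"force":{"type":"number"}},"required":["steps"]}

```bash
mkdir -p pics; cat > h.py <<'E'
from workcell import bot, eyes
import numpy as np, cv2
def cap(n):
    return eyes.capture(n)
def save(c,f): cv2.imwrite('pics/'+f, c['pixels'][:,:,::-1])
def cloud(c):
    K=c['camera_matrix'];z=c['z_map'];v,u=np.mgrid[0:z.shape[0],0:z.shape[1]]
    P=np.stack([(u-K[0,2])/K[0,0]*z,(v-K[1,2])/K[1,1]*z,z,np.ones_like(z)],-1)
    W=P@c['cam_to_world'].T; W=W[...,:3]; W[z==0]=np.nan
    return W
E
python3 - <<'E'
from h import *
for n in ('scene','side','wrist'):
    c=cap(n); save(c,n+'0.png'); np.savez(n+'0.npz',**c); print(n,c['cam_to_world'].round(2).tolist())
print(bot.sense())
E
```

```text
scene [[0.67, -0.59, 0.46, 101.41], [-0.74, -0.52, 0.42, -509.41], [-0.01, -0.62, -0.78, 706.7], [0.0, 0.0, 0.0, 1.0]]
side [[-0.95, -0.18, 0.25, 242.72], [-0.31, 0.6, -0.74, 589.56], [-0.01, -0.78, -0.63, 675.08], [0.0, 0.0, 0.0, 1.0]]
wrist [[-1.0, -0.0, -0.0, 675.11], [-0.0, 0.95, 0.3, -75.37], [-0.0, 0.3, -0.95, 374.37], [0.0, 0.0, 0.0, 1.0]]
{'clock': 0.15, 'joint_positions': array([ 2.88105787e-01,  3.59205270e-01,  1.12348013e-02, -2.27545703e-04,
       -1.22412575e+00, -2.88091667e-01]), 'joint_vel': array([-8.69741355e-05, -1.03953174e-03,  3.27612970e-03, -2.88808589e-04,
        8.99683048e-04, -1.60498650e-03]), 'joint_efforts': array([-2.36291526e-03, -5.83877099e+01,  2.93650192e+01,  6.94064632e+00,
       -4.26741812e-03,  1.52487612e-06]), 'eef_pos': array([ 6.74838353e+02, -1.14129509e-02,  4.03979673e+02]), 'eef_rot': array([ 3.14028555e+00, -1.64238121e-04, -1.57085955e+00]), 'contact_force': array([ 0.17073249,  0.06809796, -0.86197025]), 'ft_torque': array([ 0.05126703, -0.01500529,  0.0372746 ]), 'grip_width': 85.10251054863032}
```

View pics/scene0.png

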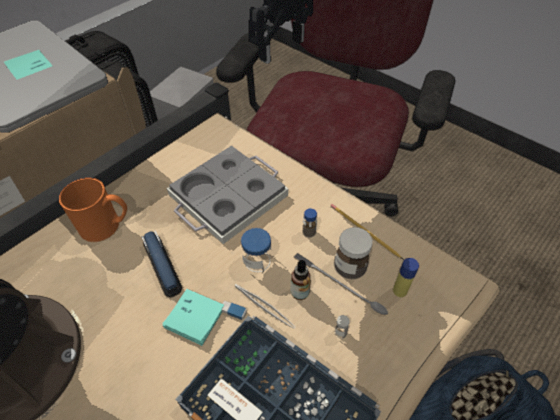

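View pics/side0.png

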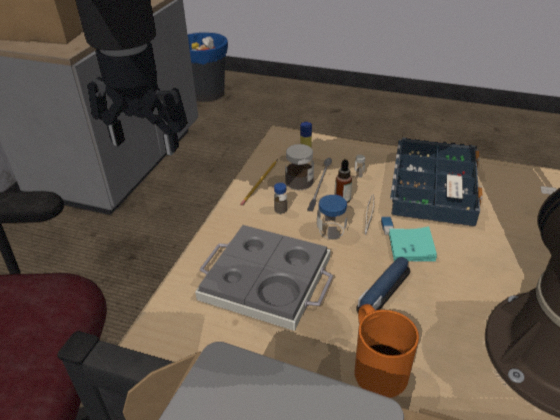

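View pics/wrist0.png

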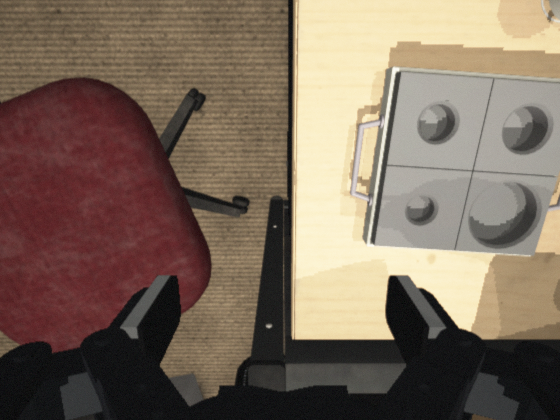

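The scene view (wells 228,164 small / 255,185 vial / 223,208 bottle / 197,183 jar) shows the soil jar at (354,250), dropper (301,280), soil vial (310,222), small vial (343,325), empty jar (257,248) and glue stick (406,277). The wrist view shows the small well at (420,208), vial (437,122), bottle (527,130) and jar (503,212).

```bash
python3 - <<'E'
from h import *
A=[]
pts={'scene':{'jar':(354,240),'drop':(302,265),'soil':(310,214),'small':(344,319),'empty':(257,240),'glue':(409,265)},
'side':{'jar':(299,152),'drop':(345,163),'soil':(281,188),'small':(361,160),'empty':(333,205),'glue':(306,128)}}
top=dict(jar=82,drop=102,soil=62,small=48,empty=70,glue=90)
for n in pts:
    c=np.load(n+'0.npz'); W=cloud(c); 
    for o,(u,v) in pts[n].items():
        w=W[v-30:v+31,u-30:u+31].reshape(-1,3); p=W[v,u]
        m=(abs(w[:,2]-top[o])<5)&(np.hypot(*(w[:,:2]-p[:2]).T)<45)
        q=w[m]; r=(None,None)
        if len(q)>2:
            r=((q[:,:2].max(0)+q[:,:2].min(0))/2,cv2.minEnclosingCircle(q[:,:2].astype(np.float32)), np.median(q[:,2]))
        # whole object cluster
        m2=(w[:,2]>12)&(np.hypot(*(w[:,:2]-p[:2]).T)<40)
        print(n,o,p.round(0),len(q),r, 'bbox',np.nanmin(w[m2],0).round(0),np.nanmax(w[m2],0).round(0))
# tray: top plane
for n in('scene','side','wrist'):
    c=np.load(n+'0.npz'); W=cloud(c); g=c['pixels']
    if n=='wrist':
        m=(abs(W[...,2]-32)<4)
    else: m=(abs(W[...,2]-32)<4)
    m=m.astype(np.uint8)
    k,l,s,ce=cv2.connectedComponentsWithStats(m)
    i=1+np.argmax(s[1:,4]); M=l==i
    q=W[M][:,:2].astype(np.float32); print(n,'tray',s[i],cv2.minAreaRect(q), np.median(W[M][:,2]))
    # rasterize, holes
    cs,h=cv2.findContours(M.astype(np.uint8),cv2.RETR_CCOMP,cv2.CHAIN_APPROX_NONE)
    for j,cc in enumerate(cs):
        if h[0][j][3]>=0 and len(cc)>20:
            pp=np.array([W[y,x] for x,y in cc[:,0]]); pp=pp[:,:2].astype(np.float32)
            e=cv2.fitEllipse(pp); print('  hole px',cc[:,0].mean(0).round(),np.round(e[0],1),np.round(e[1],1))
E
```

```text
scene jar [ 516. -305.   81.] 696 (array([ 517.54747526, -306.83133364]), ((517.6947631835938, -306.5460510253906), 28.73046875), np.float64(80.23175498510778)) bbox [ 485. -338.   12.] [ 546. -277.   83.]
scene drop [ 409. -277.   97.] 27 (array([ 411.32470209, -273.41554673]), ((411.2760009765625, -273.1889343261719), 5.232038974761963), np.float64(98.40235065261425)) bbox [ 394. -291.   12.] [ 427. -259.  102.]
scene soil [ 522. -204.   62.] 114 (array([ 524.84755094, -201.26427578]), ((524.4840087890625, -200.8878936767578), 12.777024269104004), np.float64(60.033380475633635)) bbox [ 511. -215.   12.] [ 538. -189.   63.]
scene small [ 402. -373.   46.] 117 (array([ 398.40720058, -373.18002686]), ((398.1216125488281, -372.8273620605469), 10.205370903015137), np.float64(46.35212713015801)) bbox [ 387. -384.   13.] [ 408. -363.   49.]
scene empty [ 411. -174.   69.] 586 (array([ 409.69817555, -171.01418241]), ((409.80743408203125, -170.32228088378906), 27.0926513671875), np.float64(68.29437410659591)) bbox [ 380. -197.   13.] [ 438. -145.   72.]
scene glue [ 529. -404.   88.] 188 (a
[... 1785 characters left out ...]

side tray [ 198  225  129   91 5299] ((489.3504638671875, -11.218345642089844), (173.0023651123047, 170.6443634033203), 85.79423522949219) 31.14485225861995
  hole px [277. 290.] [449.2  35.2] [69.  71.1]
  hole px [232. 276.] [533.8  29.5] [29.1 34.1]
  hole px [297. 256.] [443.6 -49.2] [44.3 46.2]
  hole px [254. 245.] [527.7 -55. ] [35.8 38.7]
wrist tray [  373    72   187   183 22882] ((490.2841796875, -11.41571044921875), (169.73785400390625, 170.6201629638672), 86.35697937011719) 32.8321845639631
  hole px [420. 208.] [536.1  27.9] [28.5 28.5]
  hole px [503. 213.] [451.7  33.4] [67.9 68.8]
  hole px [526. 128.] [445.9 -51.2] [42.2 43.1]
  hole px [436. 122.] [530.4 -56.8] [34.3 34.5]
```

Request:
move_arm(steps=[[[0,0,0],[4.4,2.2,0],100],[[0,0,0],[4.4,2.2,0],100],[[0,0,0],[4.4,2.2,0],100],[[0,0,0],[4.4,2.2,0],100],[[0,0,0],[4.4,2.2,0],100]], force=40)

```text
clock: 0.65
eef_pos: [564.6, -220.3, 401.1]
eef_rot: [3.137, -0.0, -1.562]
contact_force: [1.7, -0.6, -0.2]
grip_width: 85.7
```

Request:
move_arm(steps=[[[0,0,0],[4.4,2.2,1],100],[[0,0,0],[4.0,2.2,2],100],[[0,0,0],[0,0,4],100],[[0,0,0],[0,0,3],100],[[0,0,0],[0,0,0],100]])

```text
clock: 1.15
eef_pos: [515.8, -311.3, 300.6]
eef_rot: [3.139, -0.001, -1.57]
contact_force: [-0.5, 0.6, 0.6]
grip_width: 85.5
```

```bash
python3 - <<'E'
from h import *
print(bot.tip_reach); s=bot.sense(); print(s['eef_pos'],s['eef_rot'],s['joint_positions'],s['clock'])
c=cap('wrist');save(c,'w1.png');W=cloud(c)
m=abs(W[...,2]-82)<6
k,l,st,ce=cv2.connectedComponentsWithStats(m.astype(np.uint8))
for i in range(1,k):
    if st[i,4]>150:
        q=W[l==i]; print(st[i],cv2.minEnclosingCircle(q[:,:2].astype(np.float32)),np.median(q,0))
E
```

```text
173.4
[ 515.79152401 -311.27332003  300.60127395] [ 3.13933505e+00 -9.96227356e-04 -1.56980870e+00] [-0.21845493  0.32683205 -0.29042909  0.0017925  -0.95552254  0.21840538] 1.15
[ 228  197   98   94 7064] ((519.1652221679688, -306.9449768066406), 28.77495765686035) [ 519.17851324 -309.14800367   83.13290271]
[428 277  39  33 629] ((414.06805419921875, -274.9043884277344), 11.844523429870605) [ 417.4568702  -279.05623307   78.4136834 ]
```

View pics/w1.png

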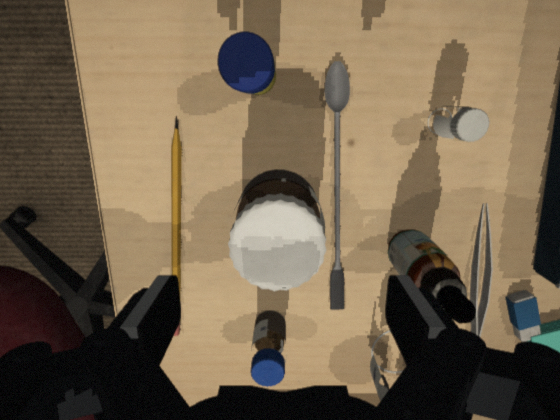

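Request:
move_arm(steps=[[[0,0,0],[-0.4,-0.2,3.0],100],[[0,0,0],[0,0,3.5],100],[[0,0,0],[0,0,2.5],100],[[0,0,0],[0,0,0.5],100],[[0,0,0],[0,0,0],100]])

```text
clock: 1.7
eef_pos: [525.3, -307.4, 215.4]
eef_rot: [-3.129, -0.008, -1.563]
contact_force: [1.1, 1.0, -0.8]
grip_width: 85.6
```

Request:
move_arm(steps=[[[0,0,0],[0,0,0],40],[[0,0,0],[0,0,0],40],[[0,0,0],[0,0,0],40],[[0,0,0],[0,0,0],40],[[0,0,0],[0,0,0],40]])

```text
clock: 2.2
eef_pos: [527.9, -307.5, 222.5]
eef_rot: [-3.12, -0.011, -1.562]
contact_force: [-0.4, 0.6, -0.7]
grip_width: 59.2
```

```bash
python3 - <<'E'
from h import *
s=bot.sense(); print(s)
c=cap('wrist');save(c,'w2.png');s=bot.sense(); print(s['eef_pos'],s['grip_width'])
E
```

```text
{'clock': 2.2, 'joint_positions': array([-0.20611094,  0.41969688, -0.36323315,  0.00872751, -0.76426742,
        0.20925847]), 'joint_vel': array([ 4.91400658e-04, -8.08630624e-03,  2.92108895e-03, -8.36977108e-04,
       -3.43260146e-03, -6.71420782e-05]), 'joint_efforts': array([ 3.02884122e-02, -5.61908698e+01,  2.24768811e+01,  5.32567710e+00,
        7.52453646e-02, -5.52098868e-05]), 'eef_pos': array([ 527.89892812, -307.54643891,  222.52997485]), 'eef_rot': array([-3.11981189, -0.01094948, -1.561539  ]), 'contact_force': array([-0.44766973,  0.57389952, -0.72999459]), 'ft_torque': array([ 0.02918887,  0.10195287, -0.06191466]), 'grip_width': 59.15404038562718}
[ 527.90225863 -307.57189393  222.50493081] 59.310040642186365
```

View pics/w2.png

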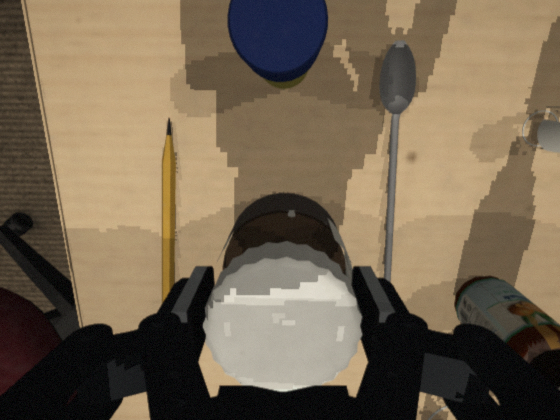

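The fingers stopped at 59 mm on the jar's cap. The arm was off by about 10 mm in x and 17 mm in z, so I'm reopening to re-align more gently.

Request:
move_arm(steps=[[[0,0,0],[0,0,0],100],[[0,0,0],[0,0,0],100],[[0,0,0],[0,0,0],100]])

```text
clock: 2.55
eef_pos: [527.8, -307.7, 222.5]
eef_rot: [-3.12, -0.011, -1.562]
contact_force: [0.6, 0.1, -0.1]
grip_width: 85.4
```

Request:
move_arm(steps=[[[0,0,0],[0,0,0],100],[[0,0,0],[0,0,0],100]])

```text
clock: 2.75
eef_pos: [527.8, -307.7, 222.3]
eef_rot: [-3.12, -0.011, -1.562]
contact_force: [-0.2, -0.5, -0.7]
grip_width: 85.3
```

```bash
cat >> h.py <<'E'
def find(n,top,near,tol=6,r=45,c=None):
    c=c or cap(n); W=cloud(c); q=W[(abs(W[...,2]-top)<tol)]; q=q[np.hypot(*(q[:,:2]-near).T)<r]
    if len(q)<5: return None
    return np.round(cv2.minEnclosingCircle(q[:,:2].astype(np.float32))[0],1),len(q),np.median(q[:,2]).round(1)
E
python3 - <<'E'
from h import *
s=bot.sense(); print(s['eef_pos'],s['eef_rot'],s['joint_positions'],s['joint_vel'])
for n in('scene','side','wrist'): print(n,find(n,82,(520,-306)))
E
```

```text
[ 527.75436082 -307.68427904  222.34873689] [-3.12028666 -0.01093265 -1.56173431] [-0.20636626  0.41995742 -0.36337178  0.00884786 -0.7643358   0.20922878] [ 0.00216337  0.00060873 -0.00011882 -0.00054455 -0.00030386  0.00085274]
scene (array([ 517. , -313.6]), 373, np.float64(80.2))
side (array([ 517.1, -306. ]), 360, np.float64(80.8))
wrist (array([ 517.9, -309. ]), 18125, np.float64(83.2))
```

```bash
cat >> h.py <<'E'
from scipy.spatial.transform import Rotation as Ro
def go(x,y,z,yaw=-np.pi/2,d=155):
    "shift (cm, tool axes) and turn bringing the grasp point to x,y,z, tool straight down"
    s=bot.sense(); R=Ro.from_euler('xyz',s['eef_rot']); T=Ro.from_euler('xyz',[np.pi,0,yaw])
    p=np.array([x,y,z+d])
    print('t',round(s['clock'],2),'pos',s['eef_pos'].round(1),'grasp',(s['eef_pos']+R.apply([0,0,d])).round(1),'w',s['grip_width'].round(1),'F',s['contact_force'].round(1))
    print('  shift cm',(R.inv().apply(p-s['eef_pos'])/10).round(2),'turn',(R.inv()*T).as_rotvec().round(3))
E
python3 -c "
from h import *
go(518,-307,50)"
```

```text
Traceback (most recent call last):
  File "h.py", line 20, in go
    print('t',round(s['clock'],2),'pos',s['eef_pos'].round(1),'grasp',(s['eef_pos']+R.apply([0,0,d])).round(1),'w',s['grip_width'].round(1),'F',s['contact_force'].round(1))
                                                                                                                   ^^^^^^^^^^^^^^^^^^^^^
AttributeError: 'float' object has no attribute 'round'
```

```bash
sed -i "s/s\['grip_width'\].round(1)/round(s['grip_width'],1)/" h.py
python3 -c "
from h import *
go(518,-307,50)"
```

```text
t 2.9 pos [ 527.8 -307.7  222.4] grasp [ 531.1 -309.3   67.4] w 85.3 F [-1.   0.3 -0.6]
  shift cm [-0.09  1.01  1.72] turn [-0.021 -0.011  0.009]
```

```bash
python3 -c "
from h import *
c=cap('wrist');save(c,'w3.png');s=bot.sense()
T=c['cam_to_world'];print(T.round(3));print(s['eef_pos'],s['eef_rot'],s['joint_positions'])
R=Ro.from_euler('xyz',s['eef_rot']).as_matrix();M=np.eye(4);M[:3,:3]=R;M[:3,3]=s['eef_pos']
print((np.linalg.inv(M)@T).round(3))
R0=Ro.from_euler('xyz',[3.14028555e+00,-1.64238121e-04,-1.57085955e+00]).as_matrix();M[:3,:3]=R0;M[:3,3]=[674.838,-.011,403.98]
print((np.linalg.inv(M)@np.load('wrist0.npz')['cam_to_world']).round(3))
"
```

```text
[[-1.00000e+00 -1.60000e-02  1.90000e-02  5.29447e+02]
 [-1.00000e-02  9.58000e-01  2.88000e-01 -3.83361e+02]
 [-2.30000e-02  2.87000e-01 -9.58000e-01  1.93717e+02]
 [ 0.00000e+00  0.00000e+00  0.00000e+00  1.00000e+00]]
[ 527.75819679 -307.6671523   222.39037756] [-3.12022231 -0.01091899 -1.56173713] [-0.20634502  0.41988583 -0.36335516  0.00880925 -0.76436405  0.20923285]
[[ 1.0000e-03 -9.5500e-01 -2.9800e-01  7.5389e+01]
 [ 1.0000e+00  1.0000e-03 -1.0000e-03 -3.7200e-01]
 [ 2.0000e-03 -2.9800e-01  9.5500e-01  2.9513e+01]
 [ 0.0000e+00  0.0000e+00  0.0000e+00  1.0000e+00]]
[[ 1.0000e-03 -9.5500e-01 -2.9800e-01  7.5359e+01]
 [ 1.0000e+00  1.0000e-03 -1.0000e-03 -3.1200e-01]
 [ 1.0000e-03 -2.9800e-01  9.5500e-01  2.9625e+01]
 [ 0.0000e+00  0.0000e+00  0.0000e+00  1.0000e+00]]
```

View pics/w3.png

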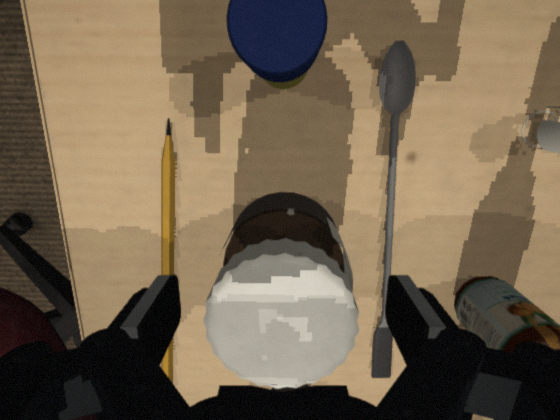

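```bash
python3 -c "
from h import *
c=cap('wrist');W=cloud(c);w=W[235:385,205:360].reshape(-1,3);q=w[abs(w[:,2]-83)<4]
print(len(q),cv2.minEnclosingCircle(q[:,:2].astype(np.float32)),np.median(q,0))
c=cap('scene');save(c,'s1.png');W=cloud(c);w=W[200:290,300:400].reshape(-1,3);q=w[(abs(w[:,2]-82)<4)];print(np.percentile(q[:,:2],[1,50,99],axis=0))
go(531,-308,50)"
```

```text
16435 ((532.208984375, -307.2259826660156), 28.744647979736328) [ 531.91306846 -310.24158084   83.1917614 ]
[[ 407.36459836 -333.90942177]
 [ 529.88806117 -317.78183436]
 [ 574.19164181 -277.60710931]]
t 3.05 pos [ 527.8 -307.7  222.4] grasp [ 531.1 -309.3   67.5] w 85.3 F [ 0.8  0.  -0.5]
  shift cm [ 0.02 -0.28  1.75] turn [-0.022 -0.011  0.009]
```

Request:
move_arm(steps=[[[-0.022,-0.011,0.009],[-0.1,-0.28,0.3],100],[[0,0,0],[0,0,0.5],100],[[0,0,0],[0,0,0.5],100],[[0,0,0],[0,0,0.4],100]])

```text
clock: 3.45
eef_pos: [531.2, -306.6, 204.6]
eef_rot: [3.14, 0.001, -1.571]
contact_force: [0.2, -0.3, 0.6]
grip_width: 85.5
```

```bash
python3 -c "
from h import *
go(531.5,-306.5,50)"
```

```text
t 3.45 pos [ 531.2 -306.6  204.6] grasp [ 530.9 -306.4   49.6] w 85.5 F [ 0.2 -0.3  0.6]
  shift cm [-0.01 -0.03 -0.04] turn [ 0.002  0.001 -0.001]
```

Request:
move_arm(steps=[[[0,0,0],[0,0,0],30],[[0,0,0],[0,0,0],30],[[0,0,0],[0,0,0],30],[[0,0,0],[0,0,0],30],[[0,0,0],[0,0,0],30]], force=40)

```text
clock: 3.95
eef_pos: [531.0, -306.5, 203.8]
eef_rot: [3.139, 0.001, -1.571]
contact_force: [-0.0, -0.3, -0.6]
grip_width: 60.4
```

Request:
move_arm(steps=[[[0,0,0],[0,0,-1],30],[[0,0,0],[0,0,-2],30],[[0,0,0],[0,0,-3],30],[[0,0,0],[0,0,-3],30],[[0,0,0],[0,0,-2],30]])

```text
clock: 4.45
eef_pos: [530.1, -306.5, 316.5]
eef_rot: [3.132, 0.003, -1.572]
contact_force: [0.4, -0.7, -0.2]
grip_width: 60.1
```

```bash
python3 -c "
from h import *
c=cap('wrist');W=cloud(c);save(c,'w4.png');w=W[235:385,205:360].reshape(-1,3);print(np.nanmedian(w,0))
go(449.5,34.2,180)"
```

```text
[ 529.51352692 -318.47996357  195.688685  ]
t 4.5 pos [ 530.9 -306.9  320. ] grasp [ 530.1 -306.7  165. ] w 60.6 F [ 2.4 -1.   3. ]
  shift cm [-34.11   8.16  -1.43] turn [ 0.005  0.001 -0.   ]
```

View pics/w4.png

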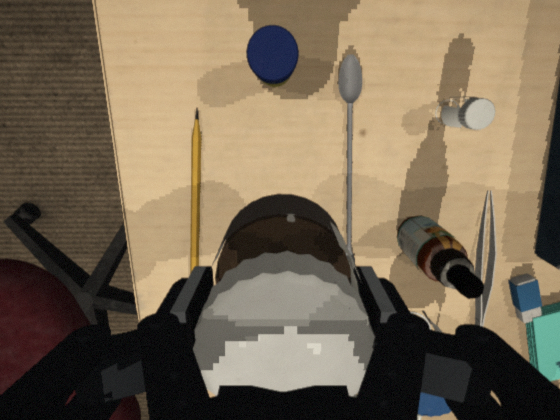

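Request:
move_arm(steps=[[[0,0,0],[-2.5,0.6,-0.3],30],[[0,0,0],[-3.8,0.9,-0.3],30],[[0,0,0],[-4.2,1.0,-0.3],30],[[0,0,0],[-4.2,1.0,-0.3],30],[[0,0,0],[-4.2,1.0,-0.3],30]])

```text
clock: 5.0
eef_pos: [485.4, -116.6, 339.7]
eef_rot: [-3.14, -0.001, -1.578]
contact_force: [1.0, 1.2, -0.1]
grip_width: 60.0
```

Request:
move_arm(steps=[[[0,0,0],[-4.2,1.0,0],30],[[0,0,0],[-4.2,1.0,0],30],[[0,0,0],[-3.5,0.8,0],30],[[0,0,0],[-2,0.4,0],30],[[0,0,0],[0,0,0],30]])

```text
clock: 5.5
eef_pos: [450.7, 30.9, 344.2]
eef_rot: [-3.133, 0.003, -1.574]
contact_force: [-0.2, 0.7, -0.7]
grip_width: 60.2
```

```bash
python3 -c "
from h import *
go(449.8,34.2,100)"
```

```text
t 5.5 pos [450.7  30.9 344.2] grasp [452.1  31.4 189.3] w 60.2 F [-0.2  0.7 -0.7]
  shift cm [-0.3   0.17  8.92] turn [-0.009  0.003 -0.003]
```

Request:
move_arm(steps=[[[-0.009,0.003,-0.003],[-0.3,0.2,1.5],30],[[0,0,0],[0,0,2.5],30],[[0,0,0],[0,0,2.5],30],[[0,0,0],[0,0,1.7],30],[[0,0,0],[0,0,0.5],30]])

```text
clock: 6.0
eef_pos: [448.5, 32.5, 254.6]
eef_rot: [-3.139, 0.001, -1.571]
contact_force: [-1.0, -0.1, 0.5]
grip_width: 60.5
```

```bash
python3 -c "
from h import *
c=cap('side');save(c,'d1.png');
c=cap('wrist');W=cloud(c);w=W[235:385,205:360].reshape(-1,3);z=np.nanpercentile(w[:,2],60);q=w[abs(w[:,2]-z)<4];print(z,len(q),cv2.minEnclosingCircle(q[:,:2].astype(np.float32)))
go(449.8,34.2,62)"
```

```text
134.04078474533156 16417 ((449.4471130371094, 30.09652328491211), 27.826370239257812)
t 6.1 pos [448.9  32.8 255.7] grasp [449.4  33.1 100.7] w 60.3 F [-0.5 -0.6 -0.2]
  shift cm [-0.13 -0.08  3.87] turn [-0.003  0.002  0.   ]
```

Request:
move_arm(steps=[[[-0.003,0.002,0],[-0.1,-0.1,1],30],[[0,0,0],[0,0,1],30],[[0,0,0],[0,0,0.8],30],[[0,0,0],[0,0,0.5],30],[[0,0,0],[0,0,0.3],30]])

```text
clock: 6.6
eef_pos: [451.3, 33.8, 219.0]
eef_rot: [-3.138, 0.001, -1.571]
contact_force: [-0.5, 0.2, -0.2]
grip_width: 60.3
```

```bash
python3 -c "
from h import *
go(449.8,34.2,61)"
```

```text
t 6.6 pos [451.3  33.8 219. ] grasp [451.9  34.   64. ] w 60.3 F [-0.5  0.2 -0.2]
  shift cm [-0.04  0.15  0.3 ] turn [-0.004  0.001 -0.001]
```

Request:
move_arm(steps=[[[-0.003,0,0],[0,0.15,0.1],30],[[0,0,0],[0,0,0.15],30],[[0,0,0],[0,0,0.1],30]])

```text
clock: 6.9
eef_pos: [449.8, 33.9, 215.6]
eef_rot: [-3.141, 0.001, -1.571]
contact_force: [-4.5, -0.7, 17.2]
grip_width: 60.2
```

Request:
move_arm(steps=[[[0,0,0],[0,0,0],85],[[0,0,0],[0,0,0],85],[[0,0,0],[0,0,0],85],[[0,0,0],[0,0,-1],85],[[0,0,0],[0,0,-3],85]])

```text
clock: 7.4
eef_pos: [448.8, 33.5, 254.8]
eef_rot: [3.137, -0.002, -1.571]
contact_force: [0.2, 0.3, 0.1]
grip_width: 72.3
```

Request:
move_arm(steps=[[[0,0,0],[0,0,-4],85],[[0,0,0],[0,0,-4],85],[[0,0,0],[0,0,-3],100],[[0,0,0],[0,0,0],100]])

```text
clock: 7.8
eef_pos: [449.2, 33.3, 375.3]
eef_rot: [-3.14, 0.0, -1.57]
contact_force: [1.2, -0.4, -0.3]
grip_width: 85.2
```

```bash
python3 -c "
from h import *
c=cap('wrist');W=cloud(c);save(c,'w5.png')
print(find('wrist',94,(449,34),c=c),find('side',94,(449,34)),find('scene',94,(449,34)))
for n in ('scene','side'): print(find(n,94,(412,-273),tol=10,r=12))
go(411.5,-273,170)"
```

```text
(array([450.7,  32.9]), 4367, np.float64(95.2)) (array([449.1,  33.9]), 753, np.float64(93.1)) (array([448.9,  32.3]), 487, np.float64(92.1))
(array([ 411.2, -273.2]), 79, np.float64(95.4))
(array([ 411.7, -270.7]), 56, np.float64(93.5))
t 8.05 pos [447.9  32.9 369.4] grasp [446.7  32.3 214.4] w 85.3 F [-0.2 -0.3 -0.7]
  shift cm [30.57  3.6   4.57] turn [ 0.008 -0.003 -0.   ]
```

View pics/w5.png

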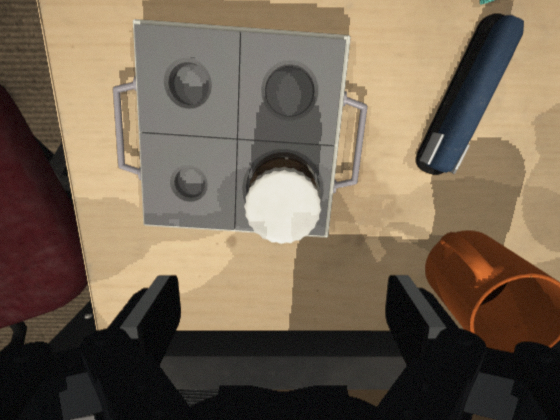

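The jar is seated: its top reads about 94 mm, as expected. Next is the dropper bottle.

Request:
move_arm(steps=[[[0,0,0],[3.5,0.4,0.2],100],[[0,0,0],[4.5,0.5,0.2],100],[[0,0,0],[4.5,0.5,0.2],100],[[0,0,0],[4.5,0.5,0.2],100],[[0,0,0],[4.5,0.5,0.2],100]])

```text
clock: 8.55
eef_pos: [423.6, -184.6, 355.5]
eef_rot: [3.125, -0.005, -1.56]
contact_force: [2.4, 0.5, -0.4]
grip_width: 85.6
```

Request:
move_arm(steps=[[[0,0,0],[4.2,0.5,0.2],100],[[0,0,0],[3.2,0.5,0.2],100],[[0,0,0],[1.5,0.2,0.5],100],[[0,0,0],[0,0,0.5],100]])

```text
clock: 8.95
eef_pos: [409.2, -281.8, 336.5]
eef_rot: [3.114, -0.003, -1.566]
contact_force: [-1.1, 0.2, 0.4]
grip_width: 85.6
```

```bash
python3 -c "
from h import *
c=cap('wrist');W=cloud(c);save(c,'w6.png')
print(find('wrist',95,(412,-273),tol=9,r=15,c=c),find('wrist',66,(412,-273),tol=7,r=22,c=c))
go(411.8,-272.8,130)"
```

```text
(array([ 413.8, -273.6]), 448, np.float64(98.6)) (array([ 413.8, -273.9]), 579, np.float64(61.7))
t 9.0 pos [ 408.9 -281.   335.5] grasp [ 404.4 -281.4  180.5] w 85.5 F [-1.6  0.3 -1.1]
  shift cm [-0.83 -0.44  5.03] turn [ 0.029 -0.003  0.005]
```

Request:
move_arm(steps=[[[0.029,-0.003,0.005],[-0.9,-0.4,1.5],70],[[0,0,0],[0,0,2],70],[[0,0,0],[0,0,1],70],[[0,0,0],[0,0,0],70]])

```text
clock: 9.4
eef_pos: [412.3, -269.5, 286.7]
eef_rot: [3.138, 0.002, -1.57]
contact_force: [-0.2, 0.6, 0.8]
grip_width: 59.9
```

```bash
python3 -c "
from h import *
go(412.5,-273,55)"
```

```text
t 9.4 pos [ 412.3 -269.5  286.7] grasp [ 411.7 -269.2  131.7] w 59.9 F [-0.2  0.6  0.8]
  shift cm [ 0.36 -0.05  7.67] turn [0.004 0.002 0.001]
```

Request:
move_arm(steps=[[[0.004,0.002,0.001],[0.35,0,1.5],70],[[0,0,0],[0,0,2],70],[[0,0,0],[0,0,2],70],[[0,0,0],[0,0,1.2],70],[[0,0,0],[0,0,0.4],70]])

```text
clock: 9.9
eef_pos: [415.2, -271.5, 217.0]
eef_rot: [-3.138, -0.002, -1.566]
contact_force: [-1.1, 0.1, 0.1]
grip_width: 59.5
```

```bash
python3 -c "
from h import *
go(412.5,-273,55)"
```

```text
t 9.9 pos [ 415.2 -271.5  217. ] grasp [ 415.8 -271.9   62. ] w 59.5 F [-1.1  0.1  0.1]
  shift cm [0.15 0.27 0.7 ] turn [-0.004 -0.002  0.005]
```

Request:
move_arm(steps=[[[-0.004,-0.002,0.005],[0.1,0.3,0.4],70],[[0,0,0],[0,0,0.3],70],[[0,0,0],[0,0,0],70]])

```text
clock: 10.2
eef_pos: [412.9, -272.3, 210.8]
eef_rot: [-3.141, -0.001, -1.57]
contact_force: [0.5, 0.3, 0.8]
grip_width: 59.7
```

Request:
move_arm(steps=[[[0,0,0],[0,0,0],5],[[0,0,0],[0,0,0],5],[[0,0,0],[0,0,0],5],[[0,0,0],[0,0,0],5],[[0,0,0],[0,0,0],5]])

```text
clock: 10.7
eef_pos: [413.3, -272.4, 212.4]
eef_rot: [-3.138, -0.001, -1.57]
contact_force: [-0.2, 0.5, -0.2]
grip_width: 30.9
```

```bash
python3 -c "
from h import *
go(412.5,-273,55)"
```

```text
t 10.7 pos [ 413.3 -272.4  212.4] grasp [ 413.8 -272.7   57.4] w 30.9 F [-0.2  0.5 -0.2]
  shift cm [0.06 0.08 0.24] turn [-0.003 -0.001  0.001]
```

Request:
move_arm(steps=[[[0,0,0],[0,0,-1],5],[[0,0,0],[0,0,-2],5],[[0,0,0],[0,0,-3],5],[[0,0,0],[0,0,-3],5],[[0,0,0],[0,0,-2.5],5]])

```text
clock: 11.2
eef_pos: [411.5, -271.9, 330.0]
eef_rot: [3.136, 0.001, -1.571]
contact_force: [0.9, -0.1, -0.3]
grip_width: 31.0
```

```bash
python3 -c "
from h import *
c=cap('scene');save(c,'s2.png');c=cap('wrist');cv2.imwrite('pics/sw.png',np.hstack([cv2.resize(cv2.imread('pics/s2.png')[150:400,150:480],(400,300)),cv2.resize(c['pixels'][:,:,::-1],(400,300))]))
go(444.2,-50.6,180)"
```

```text
t 11.3 pos [ 412.7 -272.3  332.3] grasp [ 412.8 -272.6  177.3] w 30.7 F [ 0.4  0.3 -1.3]
  shift cm [-22.17  -3.17  -0.3 ] turn [-0.001 -0.001  0.001]
```

View pics/sw.png

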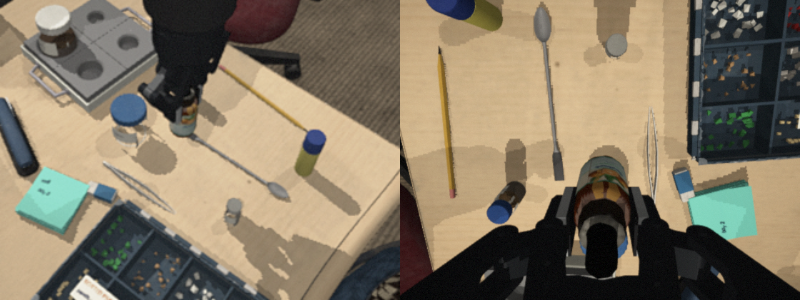

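The bottle is held upright, and the rest of the scene is undisturbed.

Request:
move_arm(steps=[[[0,0,0],[-2.5,-0.4,0],5],[[0,0,0],[-4,-0.6,0],5],[[0,0,0],[-4.3,-0.6,0],5],[[0,0,0],[-4.3,-0.6,0],5],[[0,0,0],[-3.5,-0.5,0],5]])

```text
clock: 11.8
eef_pos: [439.1, -84.0, 334.0]
eef_rot: [-3.138, -0.002, -1.579]
contact_force: [0.3, 0.2, -0.5]
grip_width: 31.5
```

Request:
move_arm(steps=[[[0,0,0],[-2.3,-0.4,0],5],[[0,0,0],[-1,0,0],5],[[0,0,0],[0,0,0],5]])

```text
clock: 12.1
eef_pos: [443.1, -46.3, 334.5]
eef_rot: [-3.137, -0.001, -1.573]
contact_force: [0.7, -0.4, -1.0]
grip_width: 31.0
```

```bash
python3 -c "
from h import *
go(444.2,-50.6,105)"
```

```text
t 12.1 pos [443.1 -46.3 334.5] grasp [443.8 -46.5 179.5] w 31.0 F [ 0.7 -0.4 -1. ]
  shift cm [ 0.42 -0.08  7.45] turn [-0.004 -0.001 -0.002]
```

Request:
move_arm(steps=[[[-0.004,-0.001,-0.002],[0.4,0,1.5],5],[[0,0,0],[0,0,2.2],5],[[0,0,0],[0,0,2.2],5],[[0,0,0],[0,0,1.5],5],[[0,0,0],[0,0,0],5]])

```text
clock: 12.6
eef_pos: [442.2, -53.8, 259.0]
eef_rot: [-3.14, 0.0, -1.573]
contact_force: [-0.6, 0.2, -0.6]
grip_width: 31.0
```

```bash
python3 -c "
from h import *
go(444.2,-50.6,67)"
```

```text
t 12.6 pos [442.2 -53.8 259. ] grasp [442.5 -53.8 104. ] w 31.0 F [-0.6  0.2 -0.6]
  shift cm [-0.32 -0.19  3.7 ] turn [-0.001  0.    -0.002]
```

Request:
move_arm(steps=[[[-0.001,0,-0.002],[-0.3,-0.2,0.3],5],[[0,0,0],[0,0,0.9],5],[[0,0,0],[0,0,1.0],5],[[0,0,0],[0,0,0.8],5],[[0,0,0],[0,0,0.2],5]])

```text
clock: 13.1
eef_pos: [445.2, -51.8, 226.7]
eef_rot: [-3.138, 0.001, -1.572]
contact_force: [0.3, -0.4, -0.6]
grip_width: 30.7
```

```bash
python3 -c "
from h import *
go(444.2,-50.6,66)"
```

```text
t 13.1 pos [445.2 -51.8 226.7] grasp [445.7 -51.7  71.7] w 30.7 F [ 0.3 -0.4 -0.6]
  shift cm [-0.12  0.1   0.57] turn [-0.003  0.001 -0.001]
```

Request:
move_arm(steps=[[[-0.003,0.001,0],[-0.1,0.1,0.2],5],[[0,0,0],[0,0,0.2],5],[[0,0,0],[0,0,0.15],5],[[0,0,0],[0,0,0.1],5]])

```text
clock: 13.5
eef_pos: [444.3, -50.5, 219.9]
eef_rot: [-3.142, -0.001, -1.571]
contact_force: [-4.6, -0.4, 16.0]
grip_width: 31.2
```

```bash
python3 -c "
from h import *
go(444.2,-50.6,66)"
```

```text
t 13.5 pos [444.3 -50.5 219.9] grasp [444.3 -50.6  64.9] w 31.2 F [-4.6 -0.4 16. ]
  shift cm [ 0.01  0.01 -0.11] turn [-0.    -0.001 -0.001]
```

Request:
move_arm(steps=[[[0,0,0],[0,0,0],65],[[0,0,0],[0,0,0],65],[[0,0,0],[0,0,0],65],[[0,0,0],[0,0,-1],65],[[0,0,0],[0,0,-3],65]])

```text
clock: 14.0
eef_pos: [443.3, -50.7, 258.9]
eef_rot: [3.136, -0.002, -1.572]
contact_force: [0.7, 0.6, -0.0]
grip_width: 55.6
```

Request:
move_arm(steps=[[[0,0,0],[0,0,-4],65],[[0,0,0],[0,0,-4],65],[[0,0,0],[0,0,-2],70],[[0,0,0],[0,0,0],70]])

```text
clock: 14.4
eef_pos: [443.8, -50.9, 369.3]
eef_rot: [-3.14, -0.001, -1.571]
contact_force: [-0.1, 0.5, -1.0]
grip_width: 59.9
```

```bash
python3 -c "
from h import *
print(find('side',106,(444,-50),tol=8,r=20),find('scene',106,(444,-50),tol=8,r=20),find('wrist',106,(444,-50),tol=8,r=20))
for n in ('scene','side'): print(find(n,62,(525,-201),r=25))
go(525,-201.5,130)"
```

```text
(array([442.6, -50.2]), 57, np.float64(104.5)) (array([441.8, -51.4]), 47, np.float64(103.5)) (array([444.4, -51.6]), 349, np.float64(107.2))
(array([ 523.9, -201.3]), 118, np.float64(60.0))
(array([ 525.4, -199.7]), 91, np.float64(60.6))
t 14.65 pos [442.8 -51.  364.4] grasp [441.7 -51.5 209.4] w 59.3 F [-1.1 -0.3  0.1]
  shift cm [15.02 -8.29  7.93] turn [ 0.007 -0.003 -0.001]
```

Request:
move_arm(steps=[[[0.007,-0.003,0],[2.8,-1.6,0],70],[[0,0,0],[3.8,-2.1,0],70],[[0,0,0],[3.8,-2.1,0.5],70],[[0,0,0],[3.2,-1.8,1.5],70],[[0,0,0],[1.4,-0.7,2],70]])

```text
clock: 15.15
eef_pos: [528.4, -204.5, 320.2]
eef_rot: [3.138, -0.0, -1.564]
contact_force: [0.2, 0.1, -1.4]
grip_width: 59.9
```

Request:
move_arm(steps=[[[0,0,0],[0,0,2],70],[[0,0,0],[0,0,0.5],70],[[0,0,0],[0,0,0],70]])

```text
clock: 15.45
eef_pos: [527.4, -207.1, 287.0]
eef_rot: [3.125, 0.0, -1.569]
contact_force: [-0.3, 1.0, 0.6]
grip_width: 59.7
```

```bash
python3 -c "
from h import *
print(find('wrist',62,(525,-201),r=22))
go(525.2,-201.2,90)"
```

```text
(array([ 526.8, -201.6]), 1352, np.float64(63.1))
t 15.5 pos [ 527.4 -206.9  287.3] grasp [ 524.8 -206.9  132.4] w 59.8 F [-0.1 -0.1 -0.6]
  shift cm [-0.57  0.14  4.24] turn [0.016 0.    0.002]
```

Request:
move_arm(steps=[[[0.016,0,0.002],[-0.6,0.1,1.2],70],[[0,0,0],[0,0,1.8],70],[[0,0,0],[0,0,1],70],[[0,0,0],[0,0,0],70]])

```text
clock: 15.9
eef_pos: [527.4, -199.1, 250.4]
eef_rot: [-3.136, -0.0, -1.567]
contact_force: [0.3, -0.5, 0.5]
grip_width: 59.6
```

```bash
python3 -c "
from h import *
go(525.5,-201.3,42)"
```

```text
t 15.9 pos [ 527.4 -199.1  250.4] grasp [ 528.3 -199.2   95.4] w 59.6 F [ 0.3 -0.5  0.5]
  shift cm [0.22 0.22 5.34] turn [-0.006 -0.     0.004]
```

Request:
move_arm(steps=[[[-0.006,0,0.004],[0.2,0.2,1],70],[[0,0,0],[0,0,1.6],70],[[0,0,0],[0,0,1.4],70],[[0,0,0],[0,0,0.8],70],[[0,0,0],[0,0,0.2],70]])

```text
clock: 16.4
eef_pos: [526.9, -201.1, 201.8]
eef_rot: [-3.137, -0.001, -1.57]
contact_force: [-0.1, 0.5, 0.1]
grip_width: 59.8
```

```bash
python3 -c "
from h import *
go(525.5,-201.3,42)"
```

```text
t 16.4 pos [ 526.9 -201.1  201.8] grasp [ 527.6 -201.3   46.8] w 59.8 F [-0.1  0.5  0.1]
  shift cm [0.01 0.14 0.48] turn [-0.005 -0.001  0.001]
```

Request:
move_arm(steps=[[[-0.005,0,0],[0,0.15,0.3],70],[[0,0,0],[0,0,0.2],70],[[0,0,0],[0,0,0],70]])

```text
clock: 16.7
eef_pos: [525.7, -201.3, 197.3]
eef_rot: [-3.141, -0.002, -1.57]
contact_force: [-0.0, 0.7, -0.0]
grip_width: 60.0
```

Request:
move_arm(steps=[[[0,0,0],[0,0,0],5],[[0,0,0],[0,0,0],5],[[0,0,0],[0,0,0],5],[[0,0,0],[0,0,0],5],[[0,0,0],[0,0,0],5]])

```text
clock: 17.2
eef_pos: [526.2, -201.3, 198.7]
eef_rot: [-3.139, -0.002, -1.569]
contact_force: [1.5, 0.4, -0.2]
grip_width: 25.2
```

```bash
python3 -c "
from h import *
go(525.5,-201.3,42)"
```

```text
t 17.2 pos [ 526.2 -201.3  198.7] grasp [ 526.6 -201.6   43.7] w 25.2 F [ 1.5  0.4 -0.2]
  shift cm [-0.    0.07  0.17] turn [-0.003 -0.002  0.001]
```

Request:
move_arm(steps=[[[0,0,0],[0,0,-1],5],[[0,0,0],[0,0,-2],5],[[0,0,0],[0,0,-3],5],[[0,0,0],[0,0,-3.5],5],[[0,0,0],[0,0,-2.5],5]])

```text
clock: 17.7
eef_pos: [524.4, -201.1, 321.0]
eef_rot: [3.136, -0.001, -1.57]
contact_force: [0.6, -0.2, -0.6]
grip_width: 25.6
```

```bash
python3 -c "
from h import *
c=cap('wrist');save(c,'w7.png')
go(528.4,-56.1,170)"
```

```text
t 17.75 pos [ 525.6 -201.3  325.1] grasp [ 525.5 -201.7  170.1] w 25.5 F [ 1.5 -0.2  4.2]
  shift cm [-14.52  -0.31  -0.02] turn [ 0.001 -0.003  0.002]
```

View pics/w7.png

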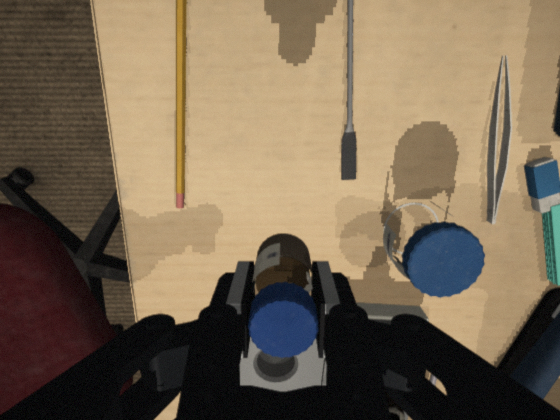

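The vial is held upright, with its cap centred in the jaws at (283,318). Grasp-to-foot is about 43.5 mm.

Request:
move_arm(steps=[[[0,0,0],[-2.5,0,0],5],[[0,0,0],[-4,-0.1,0],5],[[0,0,0],[-4,-0.1,0],5],[[0,0,0],[-2.8,-0.1,0],5],[[0,0,0],[-1,0,0],5]])

```text
clock: 18.25
eef_pos: [528.4, -55.7, 330.9]
eef_rot: [-3.133, -0.002, -1.573]
contact_force: [0.1, 0.3, -0.3]
grip_width: 25.5
```

```bash
python3 -c "
from h import *
go(528.4,-56.1,95)"
```

```text
t 18.25 pos [528.4 -55.7 330.9] grasp [529.7 -56.  175.9] w 25.5 F [ 0.1  0.3 -0.3]
  shift cm [0.02 0.07 8.09] turn [-0.008 -0.002 -0.003]
```

Request:
move_arm(steps=[[[-0.008,-0.002,-0.003],[0,0,1.5],5],[[0,0,0],[0,0,2.5],5],[[0,0,0],[0,0,2.5],5],[[0,0,0],[0,0,1.2],5],[[0,0,0],[0,0,0],5]])

```text
clock: 18.75
eef_pos: [528.0, -56.7, 250.9]
eef_rot: [-3.141, 0.001, -1.568]
contact_force: [-0.6, -0.4, 0.1]
grip_width: 25.7
```

```bash
python3 -c "
from h import *
go(528.4,-56.1,57)"
```

```text
t 18.75 pos [528.  -56.7 250.9] grasp [528.2 -56.6  95.9] w 25.7 F [-0.6 -0.4  0.1]
  shift cm [-0.06 -0.03  3.89] turn [-0.001  0.001  0.003]
```

Request:
move_arm(steps=[[[0,0,0.003],[-0.1,0,0.7],5],[[0,0,0],[0,0,1.2],5],[[0,0,0],[0,0,1],5],[[0,0,0],[0,0,0.5],5],[[0,0,0],[0,0,0.1],5]])

```text
clock: 19.25
eef_pos: [528.3, -57.2, 213.7]
eef_rot: [-3.14, 0.001, -1.573]
contact_force: [-0.5, -0.7, -0.9]
grip_width: 25.4
```

```bash
python3 -c "
from h import *
go(528.4,-56.1,55)"
```

```text
t 19.25 pos [528.3 -57.2 213.7] grasp [528.5 -57.1  58.7] w 25.4 F [-0.5 -0.7 -0.9]
  shift cm [-0.11 -0.01  0.37] turn [-0.001  0.001 -0.002]
```

Request:
move_arm(steps=[[[0,0,0],[-0.1,0,0.15],5],[[0,0,0],[0,0,0.15],5],[[0,0,0],[0,0,0.1],5]])

```text
clock: 19.55
eef_pos: [528.7, -56.0, 210.2]
eef_rot: [-3.14, 0.001, -1.572]
contact_force: [-4.0, 0.4, 13.1]
grip_width: 25.3
```

```bash
python3 -c "
from h import *
go(528.4,-56.1,55)"
```

```text
t 19.55 pos [528.7 -56.  210.2] grasp [529.  -55.9  55.2] w 25.3 F [-4.   0.4 13.1]
  shift cm [0.01 0.03 0.02] turn [-0.002  0.001 -0.002]
```

Request:
move_arm(steps=[[[0,0,0],[0,0,0],55],[[0,0,0],[0,0,0],55],[[0,0,0],[0,0,0],55],[[0,0,0],[0,0,-1],55],[[0,0,0],[0,0,-3],55]])

```text
clock: 20.05
eef_pos: [527.5, -56.1, 249.1]
eef_rot: [3.138, -0.0, -1.573]
contact_force: [0.5, -0.2, 0.4]
grip_width: 47.0
```

Request:
move_arm(steps=[[[0,0,0],[0,0,-4],55],[[0,0,0],[0,0,-4],55],[[0,0,0],[0,0,-2],70],[[0,0,0],[0,0,0],70]])

```text
clock: 20.45
eef_pos: [528.1, -56.3, 359.6]
eef_rot: [-3.138, -0.0, -1.572]
contact_force: [0.3, 0.1, -0.5]
grip_width: 59.8
```

```bash
python3 -c "
from h import *
print(find('side',74,(528,-56),tol=6,r=20),find('scene',74,(528,-56),tol=6,r=20),find('wrist',74,(528,-56),tol=6,r=20))
for n in ('scene','side'): print(find(n,48,(398.5,-373.2),tol=5,r=20))
go(398.5,-373.3,130)"
```

```text
(array([529. , -54.1]), 125, np.float64(72.9)) (array([526. , -56.1]), 102, np.float64(72.0)) (array([529.8, -55.7]), 860, np.float64(75.1))
(array([ 398. , -373.2]), 120, np.float64(46.3))
(array([ 399.1, -371.4]), 48, np.float64(46.2))
t 20.7 pos [526.9 -56.4 354.3] grasp [526.2 -56.6 199.3] w 59.5 F [ 0.9 -0.4 -1.1]
  shift cm [31.7  12.76  7.03] turn [ 0.005 -0.001 -0.002]
```

Request:
move_arm(steps=[[[0.005,0,-0.002],[2.8,1.1,0],70],[[0,0,0],[4,1.6,0],70],[[0,0,0],[4.3,1.7,0],70],[[0,0,0],[4.3,1.7,0],70],[[0,0,0],[4.3,1.7,0],70]])

```text
clock: 21.2
eef_pos: [448.3, -255.1, 348.8]
eef_rot: [3.131, -0.001, -1.561]
contact_force: [0.9, 0.1, -0.3]
grip_width: 60.1
```

Request:
move_arm(steps=[[[0,0,0],[4.3,1.8,0],70],[[0,0,0],[4,1.6,0],70],[[0,0,0],[2.3,1.0,1],70],[[0,0,0],[0.6,0.3,1],70],[[0,0,0],[0,0,1],70]])

```text
clock: 21.7
eef_pos: [396.2, -375.6, 313.1]
eef_rot: [3.122, 0.002, -1.567]
contact_force: [-0.2, -0.3, -0.8]
grip_width: 59.5
```

```bash
python3 -c "
from h import *
print(find('wrist',48,(399,-373),tol=6,r=20))
go(398.7,-373,80)"
```

```text
(array([ 399.8, -373.6]), 670, np.float64(49.1))
t 21.75 pos [ 395.9 -374.7  311.1] grasp [ 392.5 -374.2  156.2] w 59.5 F [-1.5  0.6 -1.8]
  shift cm [-0.14 -0.45  7.61] turn [0.022 0.004 0.004]
```

Request:
move_arm(steps=[[[0.022,0.004,0.004],[-0.15,-0.45,1.5],60],[[0,0,0],[0,0,2.5],60],[[0,0,0],[0,0,2.2],60],[[0,0,0],[0,0,1],60],[[0,0,0],[0,0,0],60]])

```text
clock: 22.25
eef_pos: [402.7, -367.8, 234.6]
eef_rot: [3.139, 0.001, -1.565]
contact_force: [1.1, -0.1, 1.0]
grip_width: 51.5
```

```bash
python3 -c "
from h import *
W=cloud(np.load('scene0.npz'));q=W[(W[...,2]>10)&(W[...,2]<100)];d=np.hypot(*(q[:,:2]-[399,-373]).T);q=q[(d>20)&(d<85)];print(q[::max(1,len(q)//6)].round())
go(398.9,-373.2,37)"
```

```text
[[ 406. -288.   57.]
 [ 407. -290.   20.]
 [ 321. -364.   38.]
 [ 315. -371.   37.]
 [ 318. -384.   38.]
 [ 320. -396.   40.]]
t 22.25 pos [ 402.7 -367.8  234.6] grasp [ 402.3 -367.6   79.6] w 51.5 F [ 1.1 -0.1  1. ]
  shift cm [0.54 0.37 4.26] turn [0.003 0.001 0.006]
```

Request:
move_arm(steps=[[[0.003,0,0.006],[0.55,0.4,0.2],60],[[0,0,0],[0,0,1],60],[[0,0,0],[0,0,1.5],60],[[0,0,0],[0,0,0.8],60],[[0,0,0],[0,0,0.2],60]])

```text
clock: 22.75
eef_pos: [400.5, -373.6, 199.0]
eef_rot: [-3.136, -0.002, -1.569]
contact_force: [0.5, 0.0, 0.3]
grip_width: 50.9
```

```bash
python3 -c "
from h import *
go(398.9,-373.2,36)"
```

```text
t 22.75 pos [ 400.5 -373.6  199. ] grasp [ 401.4 -373.9   44. ] w 50.9 F [0.5 0.  0.3]
  shift cm [-0.04  0.17  0.8 ] turn [-0.006 -0.002  0.002]
```

Request:
move_arm(steps=[[[-0.006,-0.002,0.002],[0,0.2,0.4],60],[[0,0,0],[0,0,0.4],60],[[0,0,0],[0,0,0],60]])

```text
clock: 23.05
eef_pos: [398.6, -373.9, 190.9]
eef_rot: [-3.141, 0.0, -1.571]
contact_force: [-0.9, -0.3, -0.3]
grip_width: 51.2
```

Request:
move_arm(steps=[[[0,0,0],[0,0,0],2],[[0,0,0],[0,0,0],2],[[0,0,0],[0,0,0],2],[[0,0,0],[0,0,0],2],[[0,0,0],[0,0,0],2]])

```text
clock: 23.55
eef_pos: [399.0, -374.1, 192.0]
eef_rot: [-3.14, -0.001, -1.571]
contact_force: [0.3, 0.0, -0.5]
grip_width: 20.4
```

```bash
python3 -c "
from h import *
go(398.9,-373.2,36)"
```

```text
t 23.55 pos [ 399.  -374.1  192. ] grasp [ 399.2 -374.2   37. ] w 20.4 F [ 0.3  0.  -0.5]
  shift cm [-0.09  0.01  0.1 ] turn [-0.002 -0.001 -0.   ]
```

Request:
move_arm(steps=[[[0,0,0],[0,0,-1],2],[[0,0,0],[0,0,-2],2],[[0,0,0],[0,0,-3],2],[[0,0,0],[0,0,-3.5],2],[[0,0,0],[0,0,-3],2]])

```text
clock: 24.05
eef_pos: [397.3, -373.3, 319.1]
eef_rot: [3.135, 0.003, -1.572]
contact_force: [0.5, -0.5, -0.3]
grip_width: 20.6
```

```bash
python3 -c "
from h import *
c=cap('wrist');save(c,'w8.png')
go(534.4,28.2,190)"
```

```text
t 24.1 pos [ 398.5 -374.2  324.4] grasp [ 398.4 -374.4  169.4] w 20.7 F [ 2.  -0.9  4.6]
  shift cm [-40.24 -13.6   -2.11] turn [ 0.001 -0.001  0.   ]
```

View pics/w8.png

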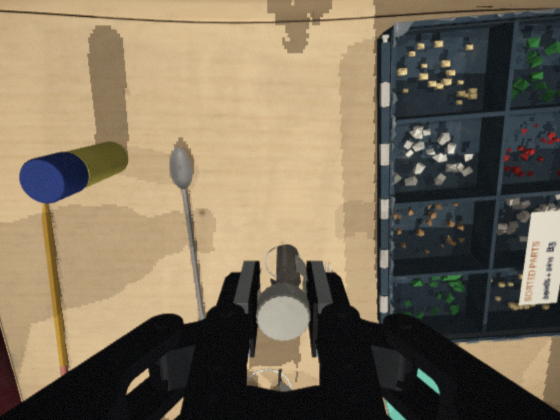

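Request:
move_arm(steps=[[[0,0,0],[-2.8,-1.0,-0.3],2],[[0,0,0],[-4,-1.3,-0.3],2],[[0,0,0],[-4.4,-1.5,-0.3],2],[[0,0,0],[-4.4,-1.5,-0.3],2],[[0,0,0],[-4.4,-1.5,0],2]])

```text
clock: 24.6
eef_pos: [467.2, -172.5, 343.0]
eef_rot: [-3.133, -0.004, -1.579]
contact_force: [1.7, -0.1, -0.2]
grip_width: 20.5
```

Request:
move_arm(steps=[[[0,0,0],[-4.4,-1.5,0],2],[[0,0,0],[-4.4,-1.5,0],2],[[0,0,0],[-4,-1.3,0],2],[[0,0,0],[-3,-1,0],2],[[0,0,0],[-1.5,-0.5,0],2]])

```text
clock: 25.1
eef_pos: [527.8, 10.6, 347.4]
eef_rot: [-3.126, -0.003, -1.575]
contact_force: [-0.9, -0.1, -0.4]
grip_width: 20.6
```

```bash
python3 -c "
from h import *
go(534.4,28.2,150)"
```

```text
t 25.1 pos [527.8  10.6 347.4] grasp [530.1  10.2 192.5] w 20.6 F [-0.9 -0.1 -0.4]
  shift cm [-1.77 -0.59  4.25] turn [-0.015 -0.003 -0.004]
```

Request:
move_arm(steps=[[[-0.015,-0.003,-0.004],[-1.7,-0.6,0.5],2],[[0,0,0],[0,0,2],2],[[0,0,0],[0,0,2.5],2],[[0,0,0],[0,0,2.5],2],[[0,0,0],[0,0,1.5],2]])

```text
clock: 25.6
eef_pos: [535.8, 30.4, 257.4]
eef_rot: [-3.139, 0.003, -1.569]
contact_force: [-0.4, -0.7, -1.0]
grip_width: 20.6
```

```bash
python3 -c "
from h import *
go(534.4,28.2,85)"
```

```text
t 25.6 pos [535.8  30.4 257.4] grasp [536.3  30.9 102.4] w 20.6 F [-0.4 -0.7 -1. ]
  shift cm [0.23 0.15 1.74] turn [-0.003  0.003  0.002]
```

Request:
move_arm(steps=[[[-0.003,0.003,0.002],[0.3,0.15,0.3],2],[[0,0,0],[0,0,1],2],[[0,0,0],[0,0,0.8],2],[[0,0,0],[0,0,0.2],2]])

```text
clock: 26.0
eef_pos: [533.9, 25.7, 231.7]
eef_rot: [3.137, -0.001, -1.573]
contact_force: [-0.0, 0.1, -0.9]
grip_width: 20.4
```

```bash
python3 -c "
from h import *
go(534.4,27.4,58)"
```

```text
t 26.0 pos [533.9  25.7 231.7] grasp [533.3  25.6  76.7] w 20.4 F [-0.   0.1 -0.9]
  shift cm [-0.17 -0.05  1.87] turn [ 0.004 -0.001 -0.003]
```

Request:
move_arm(steps=[[[0.004,0,-0.003],[-0.17,-0.1,0],2],[[0,0,0],[0,0,0.5],2],[[0,0,0],[0,0,0.7],2],[[0,0,0],[0,0,0.4],2]])

```text
clock: 26.4
eef_pos: [535.8, 27.8, 216.3]
eef_rot: [-3.138, 0.001, -1.57]
contact_force: [0.7, 0.2, -0.1]
grip_width: 20.8
```

```bash
python3 -c "
from h import *
go(534.4,27.4,55)"
```

```text
t 26.4 pos [535.8  27.8 216.3] grasp [536.3  27.9  61.3] w 20.8 F [ 0.7  0.2 -0.1]
  shift cm [0.04 0.14 0.62] turn [-0.003  0.001  0.001]
```

Request:
move_arm(steps=[[[-0.003,0,0],[0,0.15,0.2],2],[[0,0,0],[0,0,0.2],2],[[0,0,0],[0,0,0.15],2],[[0,0,0],[0,0,0.1],2]])

```text
clock: 26.8
eef_pos: [534.1, 27.9, 209.4]
eef_rot: [3.141, -0.0, -1.569]
contact_force: [-6.4, 1.7, 18.7]
grip_width: 20.9
```

```bash
python3 -c "
from h import *
go(534.4,27.4,55)"
```

```text
t 26.8 pos [534.1  27.9 209.4] grasp [534.   27.8  54.4] w 20.9 F [-6.4  1.7 18.7]
  shift cm [ 0.05 -0.03 -0.06] turn [ 0.001 -0.     0.002]
```

Request:
move_arm(steps=[[[0,0,0],[0,0,0],48],[[0,0,0],[0,0,0],48],[[0,0,0],[0,0,0],48],[[0,0,0],[0,0,-1],48],[[0,0,0],[0,0,-3],48]])

```text
clock: 27.3
eef_pos: [532.9, 27.5, 247.7]
eef_rot: [3.135, -0.002, -1.57]
contact_force: [0.6, 0.1, 0.2]
grip_width: 40.7
```

Request:
move_arm(steps=[[[0,0,0],[0,0,-4],48],[[0,0,0],[0,0,-4.5],48],[[0,0,0],[0,0,-4.5],60],[[0,0,0],[0,-3,-1],60],[[0,0,0],[0,-1,0],60]])

```text
clock: 27.8
eef_pos: [573.4, 27.2, 401.7]
eef_rot: [-3.14, -0.001, -1.568]
contact_force: [-0.9, -0.6, -0.2]
grip_width: 51.5
```

Request:
move_arm(steps=[[[0,0,0],[-0.5,-4,0],80],[[0,0,0],[0,-4,0],80],[[0,0,0],[0,-2,0],80],[[0,0,0],[0,0,0],80],[[0,0,0],[0,0,0],80]])

```text
clock: 28.3
eef_pos: [676.1, 31.8, 402.6]
eef_rot: [-3.141, 0.0, -1.57]
contact_force: [-0.4, -0.2, 0.1]
grip_width: 68.1
```

```bash
python3 -c "
from h import *
S=cap('scene');D=cap('side')
for t,p,r in ((94,(449.5,34),40),(108,(444,-50.6),12),(74,(528.4,-56),20),(66,(534.4,28),18),(70,(410,-170.5),40),(90,(531.7,-403.5),25)):
  print(t,p,find('',t,p,tol=5,r=r,c=S),find('',t,p,tol=5,r=r,c=D))
save(S,'sf.png');save(D,'df.png')
a=cv2.imread('pics/sf.png')[120:340,150:430];b=cv2.imread('pics/df.png')[120:340,180:460]
cv2.imwrite('pics/fin.png',np.hstack([cv2.resize(a,(400,314)),cv2.resize(b,(400,314))]))
s=bot.sense();print(s['clock'],s['eef_pos'],s['joint_vel'].round(3))
"
```

```text
94 (449.5, 34) (array([447.7,  33.5]), 479, np.float64(92.1)) (array([451.9,  34.8]), 736, np.float64(93.2))
108 (444, -50.6) (array([441.7, -52. ]), 28, np.float64(105.2)) (array([443.6, -50. ]), 33, np.float64(105.7))
74 (528.4, -56) (array([527.3, -56.4]), 95, np.float64(72.2)) (array([528.1, -54.5]), 119, np.float64(73.2))
66 (534.4, 28) (array([532.8,  28.4]), 57, np.float64(64.2)) (array([532.9,  28.8]), 94, np.float64(64.9))
70 (410, -170.5) (array([ 409.9, -170.5]), 584, np.float64(68.3)) (array([ 410.2, -169. ]), 407, np.float64(69.1))
90 (531.7, -403.5) (array([ 531.5, -404.2]), 189, np.float64(87.6)) (array([ 532.4, -403.3]), 67, np.float64(88.1))
28.4 [675.52257486  31.81602687 402.98296244] [ 0.004 -0.016 -0.003  0.001 -0.001 -0.001]
```

View pics/fin.png

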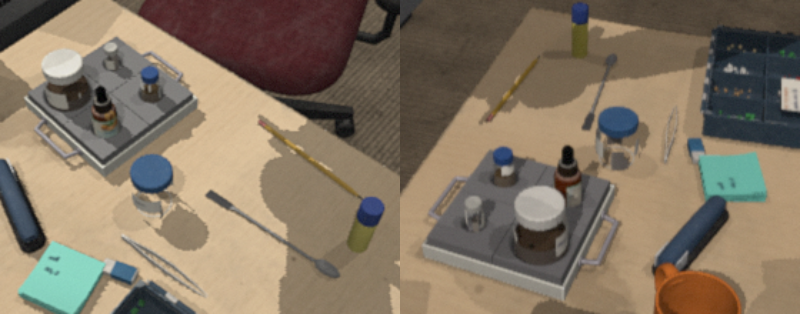

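All four containers stand upright in their wells at the expected top heights. The empty jar and glue stick haven't moved, so I'm handing in.

```bash
python3 -c "
from h import *
print(bot.close_job())"
```

```text
the job is handed in; nothing more can be done
None
```

I packed the filled sample jar, the dropper bottle, the soil vial and the small vial, in that order. Each stands upright on the floor of its own well. I handed the job in at about 28 s with the gripper clear.

**Heights:** the last camera check found cap tops at about 93, 105–106, 73 and 65 mm. Fully seated they should be 94, 110, 74 and 66 mm. The bottle reads low because the rounded bulb tip gives poor depth readings. Its foot met the floor with the arm at the expected height, about 16 N of contact, so I take it as seated.

**Look-alikes:** the empty jar and the glue stick were within 1–2 mm of where they started.

**One disagreement:** my first grasp of the sample jar was off, because the fast descent left the arm about 10 mm out. It closed on the cap and shifted the jar about 13 mm along the desk, with the jar staying upright. My first re-measurement still gave the old position because the fingers were in the depth data. A cleaner fit put it right, and the second grasp held.

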